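# Drain and open the air line, then load the sample tray

## Robot

A 7-joint arm with a two-finger parallel gripper is mounted at the origin on the work surface. World frame = base frame: x ahead of the robot, y to its left, z up, the work surface at z = 0. Lengths are in m, angles in rad, forces in N, time in s.
With the tool pointing down it reaches from about 0.35 to 0.9 m from the base axis. Payload 7.2 kg.
Tool frame: the origin (TCP) lies on the centre line of the jaws, within the pads' length; the fingertips stand 22 mm ahead of it and the grasp point (between the pads) lies 3 mm ahead of it; z points along the fingers, y is the line along which they close (so a half turn about z gives the same grasp; the last joint's range is limited). The gripper opens to 88 mm and grips with 3 to 60 N. Pads are 20 mm wide; open, the fingers measure 115 mm over their backs; the gripper's body (75 mm by 178 mm) begins 61 mm behind the grasp point.
Start: joints at [-1.417, 0.411, -0.013, 1.596, 0.006, 1.134, -0.082], TCP at [0.138, 0.61, 0.245] pointing down, gripper open.
Joint ranges: [-2.95, 2.95], [-0.29, 1.99], [-1.47, 1.44], [0.14, 2.54], [-1.03, 4.17], [0.13, 1.85], [-2.86, 2.86]. Speed limits (rad/s): [2.39, 2.39, 3.01, 3.01, 3.14, 3.14, 3.14].

## Interface

Orientations are given as a rotation vector (axis times angle).
In Python, from workcell import * gives the robot as it stands. Calls block until the motion is done:
- movep(position, orientation): joint-space move of the TCP to a pose.
- movel(position, orientation=None, v=0.15, contact_N=None): straight line of the TCP; orientation=None keeps the orientation; v is the mean speed in m/s. With contact_N (N) it stops when the force on the tool has changed by that much, and returns True; else False.
- move_joints(angles): joint-space move.
- grip(opening, newtons=None): opening from 0.0 (shut) to 1.0 (fully open); newtons is the grip in N (None keeps the last); returns when the fingers have stopped.
- wait(seconds).
- solve_ik(position, orientation): joint angles nearest the present ones, or None.
- capture(name): name is "scene" or "top"; returns the picture (400x640x3 uint8, red, green, blue); there is no depth.
- camera_info(name): a dict with "fx", "fy", "cx", "cy" (pixels), "k1" (the pictures are not rectified: a ray, as slopes to the right and down, at radius r is drawn at 1 + k1 r^2 times it, then the intrinsics apply), "R" (3x3) and "t" (3): a world point X has camera coordinates R X + t. Camera axes: x right, y down, z forward; pixel columns grow to the right and rows downward; lengths in m; the calibration is good to about 2 mm. A picture is of the moment at which its call begins. camera_info takes no time and is no camera call.
A pose or a line that the arm cannot do raises Unreachable and nothing moves.
- hand_in(): hands the job in; it is judged then, once.
Trained networks look in the newest picture that a camera, given by its name, has taken for a name from the list of things; names that differ only in an ending like _2 or _b are one class to them, and where a whole thing is asked for, a point or a joint stands for the part that bears it (a point fixed in the world has none). Each returns a list of dicts, best first, with "p" (0 to 1); they miss things now and then, are a little off and sometimes report something else, mostly with a low value. They report only what shows in the picture. A call takes as long as a camera call.
- look_for(camera, name): "rect" ([left, top, right, bottom] in pixels, round what is visible of it).
- outline_of(camera, name): "pixels" (400x640 bool, what is visible of it) and "rect" ([left, top, right, bottom] in pixels, round what is visible of it).
- pinpoint(camera, name): "location" ([column, row] in pixels: a listed point, or the origin of a listed thing).
Readings, each from a call of its own:
- read_t(): time.
- read_joint_positions(): joint angles.
- read_joint_vel(): joint speeds.
- read_joint_efforts(): joint torques, N m.
- read_eef_pos(): TCP position.
- read_tool_rot(): TCP orientation.
- read_wrist_force(): force on the tool from outside, world axes, zero at the start.
- read_ft_torque(): the same for the moment, N m.
- read_grip_width(): opening from 0.0 (shut) to 1.0 (fully open).
- read_grasp_force(): force on a finger pad.
Only numpy, scipy, OpenCV 4.12 (cv2) and the standard library are available. Lean on these libraries where they do the work, as an engineer would, in place of code of your own. Each camera call takes 0.05 s, during which the arm holds its last target. There are 200 camera calls.

## Task

Get the flame photometer's air supply and samples ready: first drain the moisture trap by knocking its sprung yellow pin down with the mallet twice, letting it spring fully up after each knock, and lay the mallet back with its head on the green pad. With the trap drained, open the air valve by cranking the red handwheel anticlockwise (seen from above) until you feel the stop, then back it off a quarter turn and leave it there. Stand every red-capped sample jar upright in the white tray, at any time in the job, leave the blue-capped jars where they are, and knock nothing over.

Things in the scene. Friction and masses are not known exactly. Their poses are not given: they have to be found in the camera images.
- wheel (a joint): angle (rad) of the valve's red handwheel, a solid disc 128 mm across on a vertical axis, its face 76 mm above the table. Grows anticlockwise from above (opening). Starts part open; the hard stop lies 1.5 to 2.3 turns on, its reading not given: feel it. Stiff (about 0.25 N m, 5 N at the crank), stays where left; against the stop it gives under 0.05 rad.
- wheel_axis (a point): point on the handwheel's vertical axis, level with the crank's grip point, 104 mm above the table. The valve stands on the table somewhere to the robot's right and does not move.
- crank_grip (a point): grip point of the upright white crank handle on the handwheel: a cylinder 20 mm across and 42 mm tall that spins freely on its own axis, 52 mm from the wheel's axis; it spans 78 to 120 mm above the table and this point is 104 mm above it. Goes round with the wheel.
- drain_pin (a joint): how far (m) the moisture trap's sprung drain pin is down: 0 up, 0.018 fully down (hard stop); a knock counts from 0.008. Spring: 1.3 N at the start, 5.8 N fully down; springs back by itself.
- pin_cap: yellow cap of the drain pin, a disc 26 mm across and 8 mm thick on top of the blue-headed clear moisture trap (72 mm across, top 82 mm above the table, fixed). Origin: centre of its underside, 110 mm above the table when up; z up. The pin goes straight down.
- pin_top (a point): centre of the yellow cap's top face, 118 mm above the table when up.
- mallet: soft-faced mallet, 0.26 kg. Origin: centre of its white head, a block 52 x 52 mm, 60 mm along its own z (striking faces at the z ends; any side may strike). Wooden handle, 22 x 22 mm, along its own -x, 26 to 155 mm from the origin. Starts standing on a face on the pad, handle level, 34 mm above the table, roughly towards the robot.
- pad: fixed green pad 110 x 110 mm, 4 mm thick; origin at the centre of its underside. The mallet's head belongs on it.
- tray: fixed white open tray 96 x 260 mm outside (x, y), 10 mm high, walls and floor 5 mm thick; origin at the centre of its underside, x and y along its sides, z up.
- reagent: bystander: white bottle with blue cap, 60 mm across, 130 mm tall; origin under its centre. Do not knock over.
- dropper: bystander: small amber bottle with green cap, 36 mm across, 75 mm tall; origin under its centre. Do not knock over.
- beaker: bystander: open glass beaker, 64 mm across, 80 mm tall; origin under its centre. Do not knock over.
- spatula: bystander: a spatula lying on the table at the right.
- jar1: sample jar, orange with a red cap, 44 mm across, 50 mm tall (cap 40 mm across, top 12 mm), about 90 g, standing somewhere in front of the robot among the blue-capped ones; origin under its centre, z up. May be absent.
- jar2: sample jar, orange with a red cap, 44 mm across, 50 mm tall (cap 40 mm across, top 12 mm), about 90 g, standing somewhere in front of the robot among the blue-capped ones; origin under its centre, z up. May be absent.
- jar3: sample jar, orange with a red cap, 44 mm across, 50 mm tall (cap 40 mm across, top 12 mm), about 90 g, standing somewhere in front of the robot among the blue-capped ones; origin under its centre, z up. May be absent.
- jar4: sample jar, orange with a red cap, 44 mm across, 50 mm tall (cap 40 mm across, top 12 mm), about 90 g, standing somewhere in front of the robot among the blue-capped ones; origin under its centre, z up. May be absent.
- blue1: bystander: jar of the same size, white with a blue cap; stays where it is. Origin under its centre.
- blue2: bystander: jar of the same size, white with a blue cap; stays where it is. Origin under its centre.

How it is judged:
By the outcome, as a careful person would: the job done as asked, in the order asked, and still so for the second after the job is handed in, with the robot touching nothing.
Of jar1, jar2, jar3, jar4 only 2 to 4 are there at a start; the rules pass over those that are not, and their reading is None.
At some moment in a run one of jar1, jar2, jar3, jar4 may be knocked a few centimetres aside while the robot is not near it.
Once in a run the grip may slacken for a moment while it holds something.
It also fails if it takes over 208 s, if anything falls off the work surface, if the arm or the gripper's body presses on something with over 40 N, if the wrist force passes 120 N, or if a joint passes its speed limit or range.

## Working session

There is one attempt and no reset: what is moved stays moved. The work goes in short steps, each a Python script; the robot and the scene stay as the last script left them, time stands still between calls to the robot, and variables do not carry over. Pictures are saved under pics/ and viewed, at most 14 in all, crops included, and the job is handed in when it is done.

```bash
ls; mkdir -p pics; python3 - <<'E'
from workcell import *
import cv2,numpy as np
for n in ("scene","top"):
    im=capture(n); cv2.imwrite(f"pics/{n}0.png",im[:,:,::-1]); i=camera_info(n); print(n,{k:np.round(v,4).tolist() for k,v in i.items()})
print(read_t(),read_eef_pos(),read_tool_rot())
E
```

```text
pics
workcell.py
scene {'fx': 405.4379, 'fy': 405.4379, 'cx': 317.8406, 'cy': 192.0898, 'k1': -0.034, 'R': [[0.0395, 0.9992, -0.0069], [0.6456, -0.0308, -0.7631], [-0.7627, 0.0256, -0.6463]], 't': [0.0287, -0.2964, 1.6251]}
top {'fx': 368.2862, 'fy': 368.2862, 'cx': 320.6162, 'cy': 196.7934, 'k1': 0.0095, 'R': [[-0.0256, -0.9993, 0.0266], [-0.9957, 0.0231, -0.0898], [0.0891, -0.0287, -0.9956]], 't': [-0.054, 0.6144, 0.9751]}
0.1 [0.13745834 0.60927889 0.24390875] [-3.47726034e-01 -3.12222040e+00  2.19473218e-03]
```

View pics/scene0.png

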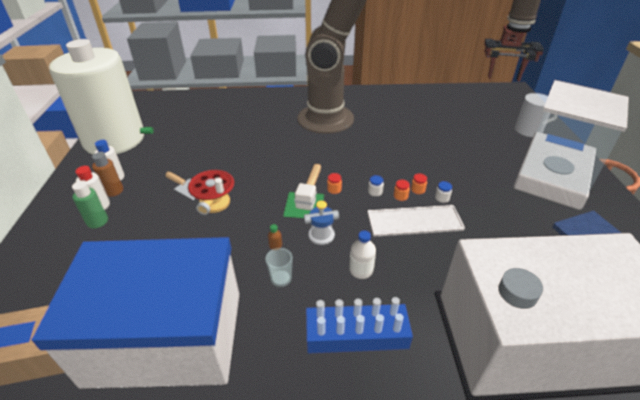

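View pics/top0.png

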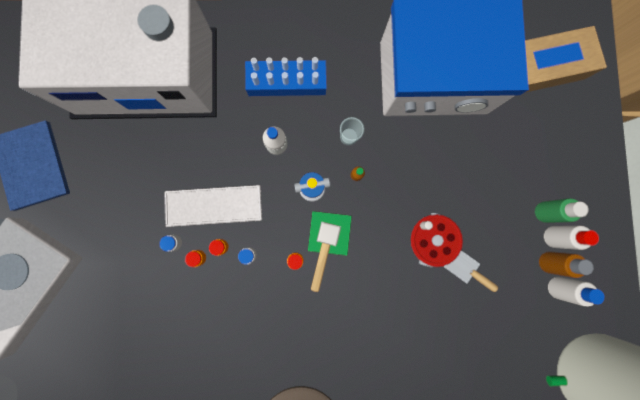

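```bash
cat > h.py <<'E'
from workcell import *
import numpy as np, cv2
from scipy.optimize import least_squares
from scipy.spatial.transform import Rotation as Ro
INFO={n:camera_info(n) for n in("scene","top")}
def ray(n,uv):
    i=INFO[n]; K=np.array([[i["fx"],0,i["cx"]],[0,i["fy"],i["cy"]],[0,0,1.]])
    d=(np.array(uv,float)-[i["cx"],i["cy"]])/[i["fx"],i["fy"]]; s=d.copy()
    for _ in range(20): s=d/(1+i["k1"]*(s@s))
    R=np.array(i["R"]);t=np.array(i["t"])
    v=R.T@np.array([s[0],s[1],1]); return -R.T@t, v/np.linalg.norm(v)
def at(n,uv,z):
    c,v=ray(n,uv); return c+v*(z-c[2])/v[2]
def proj(n,X):
    i=INFO[n]; p=np.array(i["R"])@X+np.array(i["t"]); s=p[:2]/p[2]; s=s*(1+i["k1"]*(s@s))
    return s*[i["fx"],i["fy"]]+[i["cx"],i["cy"]]
def tri(ua,ub):
    (a,v),(b,w)=ray("scene",ua),ray("top",ub)
    k=np.linalg.lstsq(np.c_[v,-w],b-a,rcond=None)[0]; p,q=a+k[0]*v,b+k[1]*w
    return (p+q)/2,np.linalg.norm(p-q)
def rot(yaw):  # tool down, tool y axis along direction yaw in world
    y=np.array([np.cos(yaw),np.sin(yaw),0]); z=np.array([0,0,-1.]); x=np.cross(y,z)
    return Ro.from_matrix(np.c_[x,y,z]).as_rotvec()
E
python3 - <<'E'
from h import *
capture("scene");capture("top")
for n in "wheel_axis crank_grip pin_top pin_cap mallet pad tray reagent dropper beaker jar1 blue1".split():
    for c in("scene","top"): print(n,c,[(np.round(d["location"],1).tolist(),round(d["p"],2)) for d in pinpoint(c,n)][:7])
E
```

```text
wheel_axis scene [([207.0, 175.2], 0.55), ([305.0, 202.0], 0.17)]
wheel_axis top [([440.5, 240.6], 0.75), ([197.0, 257.9], 0.25)]
crank_grip scene [([215.7, 181.0], 0.54), ([183.7, 182.6], 0.33)]
crank_grip top [([247.0, 250.8], 0.6), ([426.3, 224.3], 0.45)]
pin_top scene [([305.4, 202.6], 0.7), ([321.1, 204.2], 0.6)]
pin_top top [([311.4, 181.4], 0.49)]
pin_cap scene [([320.6, 210.8], 0.51), ([419.8, 192.0], 0.31)]
pin_cap top [([312.9, 180.9], 0.66)]
mallet scene [([305.8, 195.0], 0.97)]
mallet top []
pad scene [([302.8, 202.9], 0.65)]
pad top [([329.6, 234.0], 0.56)]
tray scene [([412.5, 220.7], 0.74)]
tray top [([214.3, 202.4], 0.95), ([358.2, 176.4], 0.15)]
reagent scene [([361.9, 268.0], 0.62), ([219.6, 183.8], 0.32)]
reagent top [([273.3, 143.7], 0.93), ([175.3, 247.3], 0.58)]
dropper scene [([273.1, 247.0], 0.65)]
dropper top [([357.2, 174.2], 0.63)]
beaker scene [([280.9, 280.4], 0.87), ([218.8, 179.5], 0.57)]
beaker top [([351.8, 134.5], 0.76)]
jar1 scene [([418.2, 190.4], 0.83), ([406.4, 194.8], 0.68), ([334.3, 193.2], 0.57)]
jar1 top [([296.1, 261.5], 0.65), ([197.8, 258.3], 0.56), ([222.8, 245.2], 0.48)]
blue1 scene [([378.2, 192.2], 0.69), ([441.6, 199.8], 0.52), ([362.5, 268.8], 0.41), ([320.6, 204.3], 0.16)]
blue1 top [([172.3, 244.5], 0.77), ([244.7, 252.8], 0.75), ([222.6, 247.2], 0.63)]
```

The scene has three red-capped jars, at top-view pixels (294,261), (195,259) and (218,247), and blue ones at (168,243) and (246,256). The mallet head is at (329,234), the trap pin at (312,183), the wheel centre at (437,240) and its crank at about (427,226). The tray is at (213,206).

```bash
cat >> h.py <<'E'
def hsv(im): return cv2.cvtColor(im,cv2.COLOR_RGB2HSV)
def blobs(m,lo=25,hi=6000):
    n,_,s,c=cv2.connectedComponentsWithStats(m.astype(np.uint8)); return [(np.round(c[k],1),int(s[k,4]),s[k,:4].tolist()) for k in range(1,n) if lo<=s[k,4]<=hi]
def redmask(im):
    h=hsv(im).astype(int); return ((h[...,0]<4)|(h[...,0]>174))&(h[...,1]>190)&(h[...,2]>110)
E
python3 - <<'E'
from h import *
S=capture("scene");T=capture("top")
for n,im in(("scene",S),("top",T)):
    h=hsv(im).astype(int)
    print(n,"red",blobs(redmask(im)))
    print("yel",blobs((abs(h[...,0]-27)<5)&(h[...,1]>180)&(h[...,2]>150),8))
    print("blue",blobs((abs(h[...,0]-110)<9)&(h[...,1]>170)&(h[...,2]>90),20,400))
    cv2.imwrite(f"pics/c_{n}.png",cv2.resize((im[150:230,160:360] if n=="scene" else im[165:300,280:480])[:,:,::-1],None,fx=4,fy=4,interpolation=cv2.INTER_CUBIC))
for n,a,b in [("wheel_axis",(207,175.2),(440.5,240.6)),("crank",(218,181),(426.3,224.3)),("pin_top",(321.1,204.2),(311.4,181.4)),("head",(305.5,194.5),(329.6,234)),("pad",(302.8,203),(329.6,233.5)),("tray",(412.5,220.7),(214,204)),("j",(418.2,190.4),(222.8,245.2)),("j",(403,195),(197.8,258.3)),("j",(334.3,193.2),(296,261.5))]:
    p,e=tri(a,b); print(n,np.round(p,3),round(e,4))
E
```

```text
scene red []
yel []
blue [(array([ 3.4, 18.9]), 186, [0, 1, 11, 31]), (array([205.9,   4.4]), 359, [180, 0, 53, 11]), (array([101.8, 145.6]), 85, [96, 141, 12, 10]), (array([376. , 179.7]), 64, [371, 176, 11, 8]), (array([444.5, 185.8]), 70, [439, 182, 12, 8]), (array([364.2, 235.9]), 74, [360, 232, 10, 9])]
top red [(array([436.5, 240.9]), 1566, [411, 215, 51, 51]), (array([587.5, 237.4]), 241, [577, 231, 22, 14]), (array([215.8, 247.3]), 156, [209, 240, 15, 15]), (array([192.3, 258.7]), 154, [186, 252, 14, 14]), (array([294.6, 261.5]), 135, [289, 255, 12, 14])]
yel [(array([311.8, 182.7]), 64, [308, 179, 9, 9])]
blue [(array([140. , 103.2]), 348, [116, 99, 48, 10]), (array([271.9, 132.5]), 78, [268, 127, 9, 11]), (array([310.2, 177. ]), 106, [300, 173, 22, 11]), (array([312.9, 191.3]), 135, [302, 186, 22, 11]), (array([166.9, 243. ]), 164, [160, 237, 15, 14]), (array([245.2, 256. ]), 150, [239, 250, 14, 13]), (array([592.8, 295.5]), 264, [582, 289, 22, 15])]
wheel_axis [ 0.489 -0.368  0.104] 0.0046
crank [ 0.53  -0.329  0.114] 0.002
pin_top [ 0.644 -0.045  0.117] 0.0004
head [ 0.512 -0.088  0.039] 0.0047
pad [ 0.513 -0.093  0.006] 0.0027
tray [0.602 0.223 0.004] 0.0041
j [0.494 0.228 0.023] 0.0614
j [ 0.452  0.251 -0.021] 0.0486
j [ 0.436  0.005 -0.024] 0.0035
```

View pics/c_top.png

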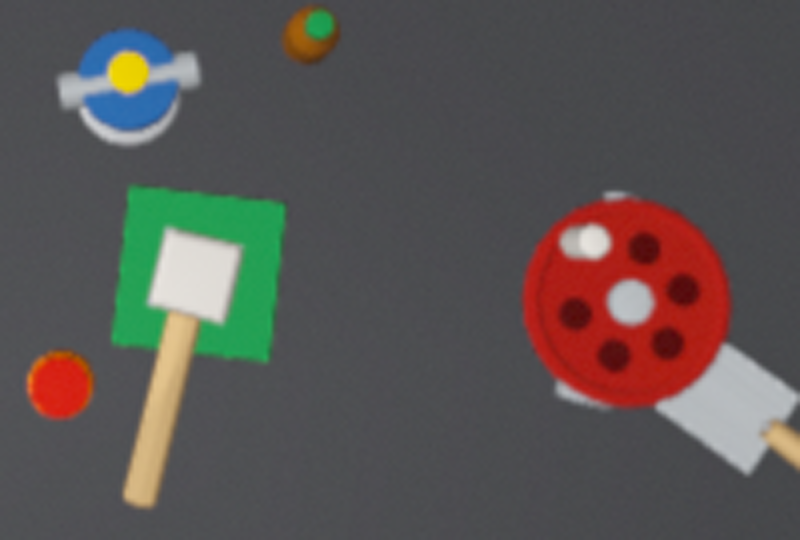

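View pics/c_scene.png

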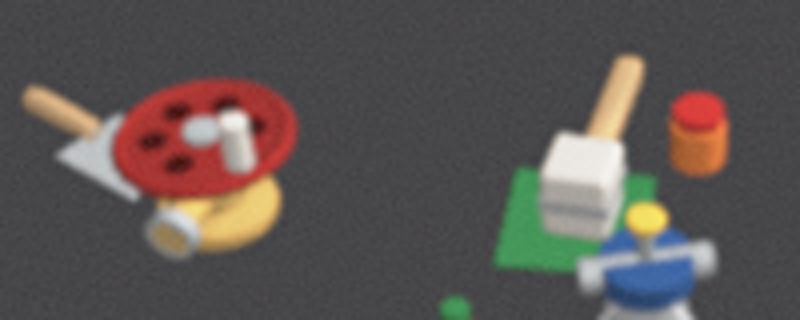

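The crops show the mallet handle pointing towards the robot with its head on the pad. The crank stands up-left on the wheel in the top view, top centre about (428.2,225). The trap has a bar below its cap.

```bash
cat >> h.py <<'E'
def go(p,yaw,line=False,v=0.15,n=None):
    q0=np.array(read_joint_positions()); best=None
    for k in(0,np.pi,-np.pi):
        s=solve_ik(p,rot(yaw+k))
        if s is not None:
            s=np.array(s); c=abs(s-q0).max()+ (2 if abs(s[6])>2.6 else 0)
            if best is None or c<best[0]: best=(c,s,k)
    if best is None: raise RuntimeError("no ik")
    move_joints(best[1]); return yaw+best[2]
E
python3 - <<'E'
from h import *
S=capture("scene");T=capture("top")
h=hsv(S).astype(int)
rs=blobs(((h[...,0]<6)|(h[...,0]>172))&(h[...,1]>170)&(h[...,2]>90),20,2000); print("sc red",rs)
ys=blobs((abs(h[...,0]-26)<7)&(h[...,1]>150)&(h[...,2]>130),8,200); print("yel",ys)
for n,a,b in [("crank top",(218.7,179.5),(428.2,225)),("pin",(321.5,204),(311.8,182.7)),("head top",(305.7,190),(328.75,233.75)),("jar cap",(334.5,177.2),(294.6,261.5))]:
    p,e=tri(a,b); print(n,np.round(p,4),round(e,4))
for n,uv,z in [("wheelrim",(436.5,240.7),.076),("hub",(437.5,240.5),.08),("crank",(428.2,225),.12),("head",(328.75,233.75),.064),("hend",(315,290),.045),("hnear",(325,244.5),.045),("pin",(311.8,182.7),.118),("j1",(215.8,247.3),.05),("j2",(192.3,258.7),.05),("j3",(294.6,261.5),.05),("b1",(166.9,243),.05),("b2",(245.2,256),.05),("reag",(271.9,132.5),.13),("padc",(329.7,233.3),.004)]:
    X=at("top",uv,z); print(n,np.round(X,4),"->scene",np.round(proj("scene",X),1))
m=max(outline_of("top","tray"),key=lambda d:d["p"]); c=cv2.minAreaRect(np.argwhere(m["pixels"])[:,::-1].astype(np.float32)); b=cv2.boxPoints(c); print("tray",c,[np.round(at("top",x,.01)[:2],4).tolist() for x in b])
hh=hsv(T).astype(int); g=(abs(hh[...,0]-70)<15)&(hh[...,1]>120)&(hh[...,2]>60); g[:,:300]=0;g[:205]=0;g[:,360:]=0
hull=cv2.minAreaRect(np.argwhere(g)[:,::-1].astype(np.float32)); print("pad",hull,np.round(at("top",hull[0],.004),4),[np.round(at("top",x,.004)[:2],3).tolist() for x in cv2.boxPoints(hull)])
E
```

```text
sc red [(array([ 83.8, 172.4]), 141, [76, 166, 15, 14]), (array([208.8, 184.8]), 622, [189, 171, 44, 28]), (array([334.1, 178.1]), 85, [329, 174, 12, 9]), (array([419.7, 178.4]), 87, [414, 174, 12, 10]), (array([402.2, 184.8]), 95, [397, 180, 12, 10])]
yel [(array([320.6, 204.7]), 27, [317, 202, 9, 6])]
crank top [ 0.5284 -0.3294  0.1187] 0.0035
pin [ 0.641  -0.0445  0.1148] 0.0017
head top [ 0.5126 -0.0857  0.0568] 0.0026
jar cap [0.4422 0.0051 0.046 ] 0.0016
wheelrim [ 0.4877 -0.3644  0.076 ] ->scene [210.6 182.5]
hub [ 0.4883 -0.3656  0.08  ] ->scene [209.9 181.6]
crank [ 0.5285 -0.3308  0.12  ] ->scene [217.5 179. ]
head [ 0.5126 -0.0867  0.064 ] ->scene [304.9 188.1]
hend [ 0.3669 -0.0475  0.045 ] ->scene [316.4 163.6]
hnear [ 0.4843 -0.0768  0.045 ] ->scene [308.1 186.9]
pin [ 0.6406 -0.0453  0.118 ] ->scene [320.8 203. ]
j1 [0.485  0.2088 0.05  ] ->scene [402.2 182.9]
j2 [0.4572 0.2693 0.05  ] ->scene [419.8 176.7]
j3 [0.4425 0.0041 0.05  ] ->scene [334.  176.3]
b1 [0.4995 0.3349 0.05  ] ->scene [444.5 184.7]
b2 [0.4603 0.1326 0.05  ] ->scene [376.1 178.6]
reag [0.7664 0.0506 0.13  ] ->scene [363.8 233.4]
padc [ 0.5131 -0.0922  0.004 ] ->scene [303.6 203.5]
tray ((212.7638702392578, 205.31643676757812), (35.40169906616211, 95.72660064697266), 86.33221435546875) [[0.6413, 0.3601], [0.6524, 0.0992], [0.5546, 0.0941], [0.5444, 0.3528]]
pad ((329.28656005859375, 232.9207305908203), (39.644920349121094, 40.19708251953125), 6.340191841125488) [ 0.5142 -0.0911  0.004 ] [[0.467, -0.029], [0.577, -0.044], [0.562, -0.154], [0.452, -0.138]]
```

```bash
cat >> h.py <<'E'
TC=np.array([.598,.227]);TU=np.array([-.0425,.999])
def capsnow():
    h=hsv(capture("top")).astype(int); m=redmask(capture("top"))
    return [(at("top",c+0.3,.05)[:2],s) for c,s,_ in blobs(m,60,230) if c[0]<420 and c[1]<330]
def pick(xy,yaw=0):
    grip(1.0,25); y=go([*xy,.18],yaw); r=rot(y)
    movel([*xy,.033],r,v=.12); grip(0.0,25); w=read_grip_width(); f=read_grasp_force()
    movel([*xy,.19],r,v=.15); print("pick",np.round(xy,4),"w",round(w,3),"f",round(f,1),"after",round(read_grip_width(),3)); return r,y
def place(xy,r,y):
    y=go([*xy,.19],y); r=rot(y); 
    movel([*xy,.060],r,v=.15); hit=movel([*xy,.036],r,v=.03,contact_N=3); print("place hit",hit,np.round(read_eef_pos(),4),"w",round(read_grip_width(),3))
    grip(0.75,25); movel([*xy,.19],r,v=.2)
E
python3 - <<'E'
from h import *
r,y=pick([.4425,.0041]); place(TC-.075*TU,r,y)
print(capsnow(),read_t())
cv2.imwrite("pics/a.png",cv2.resize(capture("top")[100:320,130:400,::-1],None,fx=2.5,fy=2.5))
E
```

```text
pick [0.4425 0.0041] w 0.498 f 25.0 after 0.495
place hit True [0.6008 0.152  0.0379] w 0.495
[(array([0.5993351 , 0.15191422]), 133), (array([0.48415891, 0.20825378]), 154), (array([0.45644176, 0.26822941]), 156)] 11.7667
```

View pics/a.png

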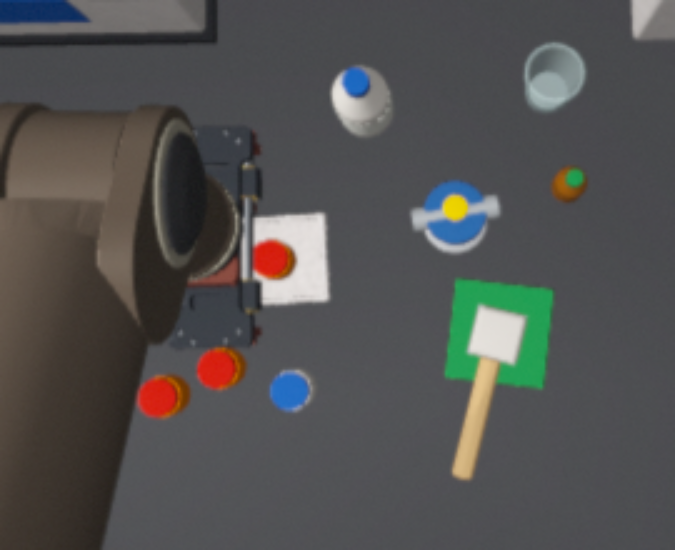

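The first jar stands in the tray at crop (272,258). The other two red jars, at crop (218,368) and (160,397), have not moved, and the trap and mallet are undisturbed.

```bash
python3 - <<'E'
from h import *
r,y=pick([.4845,.2085]); place(TC,r,y)
c=capsnow(); print(c)
t=[x for x,_ in c if np.hypot(*(x-[.457,.269]))<.06 and x[0]<.53]
r,y=pick(t[0] if t else [.457,.2688]); place(TC+.075*TU,r,y)
# mallet approach: clear the view
go([.45,-.2,.25],0); print(capsnow(),read_t())
cv2.imwrite("pics/b.png",cv2.resize(capture("top")[150:320,130:400,::-1],None,fx=2.9,fy=2.9))
E
```

```text
pick [0.4845 0.2085] w 0.492 f 25.0 after 0.497
place hit True [0.5977 0.227  0.0379] w 0.496
[(array([0.59906996, 0.15191564]), 125), (array([0.59580588, 0.22604115]), 133), (array([0.45644176, 0.26822941]), 155)]
pick [0.4564 0.2682] w 0.496 f 25.0 after 0.494
place hit True [0.5945 0.3018 0.0379] w 0.496
[(array([0.59958781, 0.1513875 ]), 128), (array([0.59607019, 0.22604154]), 132), (array([0.5929011 , 0.30281844]), 137)] 30.4083
```

View pics/b.png

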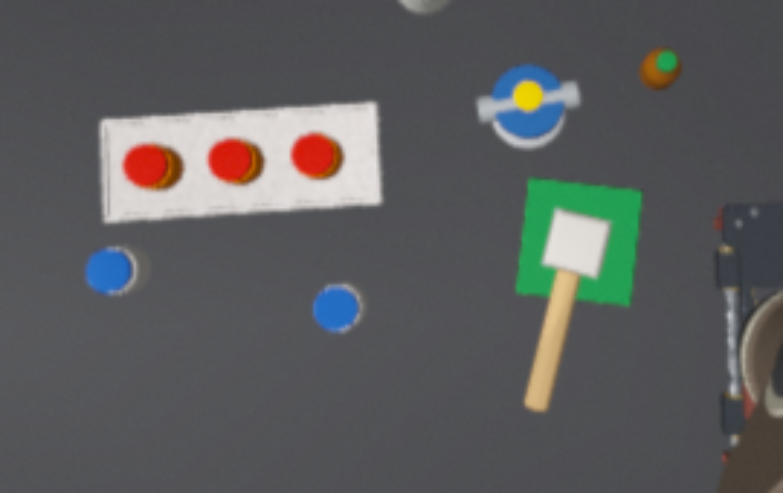

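All three red jars stand in the tray and the blue ones are untouched. Next is the mallet.

```bash
cat >> h.py <<'E'
D=np.array([-.968,.250]); MY=np.pi/2-.2527
E
python3 - <<'E'
from h import *
p=np.array([.5126,-.0865])+.052*D
grip(.6,60); y=go([*p,.17],MY); r=rot(y)
movel([*p,.037],r,v=.12); grip(0,60); print("w",read_grip_width(),read_grasp_force())
movel([*p,.21],r,v=.1); print(np.round(read_eef_pos(),4),"w",read_grip_width(),read_wrist_force())
h0=np.array([.6406,-.0453]); t=h0+.052*D
movel([*t,.21],r,v=.12); wait(.3)
S=capture("scene");T=capture("top")
cv2.imwrite("pics/m.png",np.hstack([cv2.resize(S[130:250,270:370,::-1],None,fx=4,fy=4),cv2.resize(T[130:250,250:350,::-1],None,fx=4,fy=4)]))
print(y,read_tool_rot(),read_t())
E
```

```text
w 0.24778671211839856 59.991965889930725
[ 0.462  -0.0735  0.2096] w 0.24747204417236207 [ 0.17563976  0.01455418 -2.88524695]
1.3180963267948966 [3.95902341e-01 3.11639767e+00 2.99974729e-04] 37.2083
```

View pics/m.png

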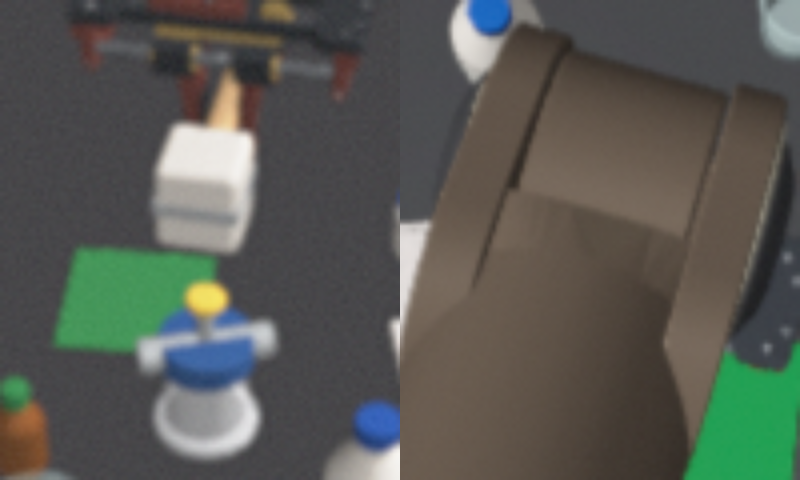

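The mallet is held level with its head above the pin; the head's top centre is at about scene pixel (322,169). I'll check that against the projection, then knock.

```bash
python3 - <<'E'
from h import *
print(proj("scene",np.array([.6406,-.0453,.237])))
x,y0,_=read_eef_pos(); r=read_tool_rot()
h0=np.array([.6406,-.0453]); t=h0+.052*D
movel([*t,.165],r,v=.1); wait(.2); f0=np.array(read_wrist_force())
for k in range(2):
    print("contact",movel([*t,.136],r,v=.05)); p=read_eef_pos(); print("down",np.round(p,4),"dF",np.round(np.array(read_wrist_force())-f0,2))
    if k==0: S=capture("scene"); cv2.imwrite("pics/k.png",cv2.resize(S[160:250,270:370,::-1],None,fx=5,fy=5))
    movel([*t,.170],r,v=.1); wait(.6); print("up dF",np.round(np.array(read_wrist_force())-f0,2),"w",read_grip_width())
S=capture("scene"); cv2.imwrite("pics/k2.png",np.hstack([cv2.imread("pics/k.png")[:,:390],cv2.resize(S[160:250,270:370,::-1],None,fx=5,fy=5)[:,:390]]))
print(read_t())
E
```

```text
[320.75571007 166.37051394]
contact False
down [ 0.5906 -0.0322  0.1363] dF [1.83 0.39 4.63]
up dF [0.16 0.1  0.24] w 0.24187819124647628
contact False
down [ 0.5903 -0.0323  0.1362] dF [0.08 1.49 4.61]
up dF [ 1.23 -0.07 -0.23] w 0.24911093289305203
41.8583
```

View pics/k2.png

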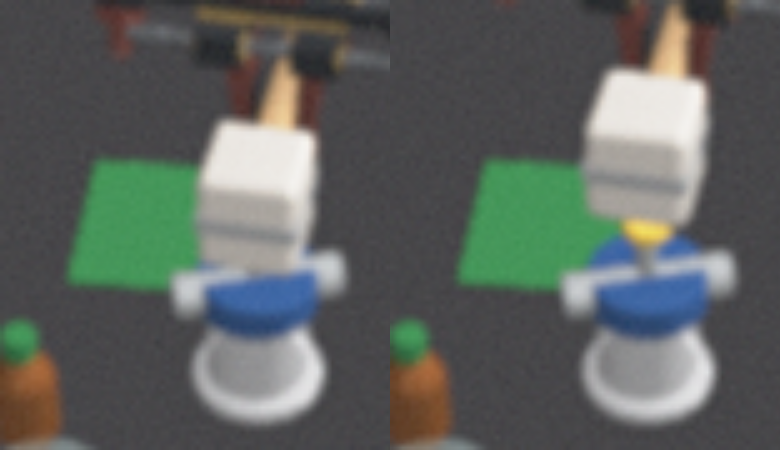

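Both knocks read 4.6 N, which is about 13 mm down, and the pin came fully up after each. Now I'll put the mallet back.

```bash
python3 - <<'E'
from h import *
r=read_tool_rot()
t=np.array([.6406,-.0453])+.052*D; p=np.array([.5135,-.089])+.052*D
movel([*t,.21],r); movel([*p,.21],r,v=.15); movel([*p,.06],r,v=.12)
print(movel([*p,.0355],r,v=.03,contact_N=3),np.round(read_eef_pos(),4),read_grip_width())
grip(.6,60); movel([*p,.2],r,v=.12)
y=go([.40,-.25,.25],MY); print(read_t(),capsnow())
T=capture("top"); cv2.imwrite("pics/d.png",cv2.resize(T[150:310,280:480,::-1],None,fx=3.5,fy=3.5))
E
```

```text
True [ 0.4628 -0.076   0.037 ] 0.2483226322642589
48.4167 [(array([0.59932264, 0.15138894]), 128), (array([0.59580588, 0.22604115]), 131), (array([0.59288858, 0.30229937]), 136)]
```

View pics/d.png

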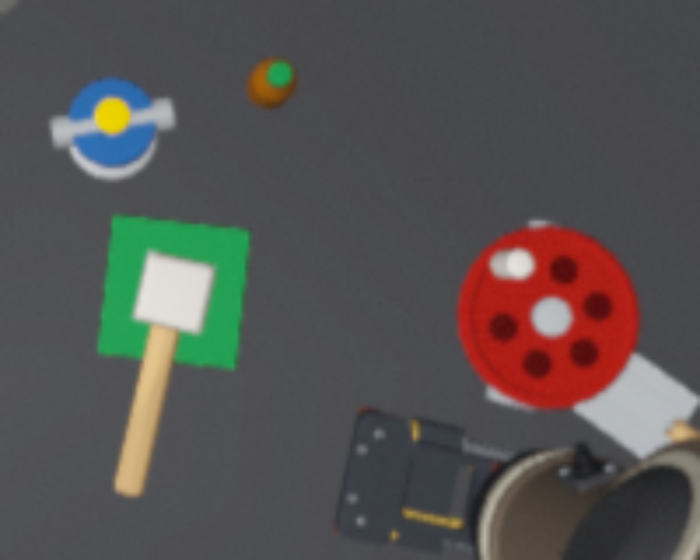

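The mallet is back, head on the pad (crop (175,292)), and the crank is unchanged at crop (519,264). Now to crank.

```bash
cat >> h.py <<'E'
AX=np.array([.488,-.365]);RC=.052
def ang(): 
    d=np.array(read_eef_pos())[:2]-AX; return np.arctan2(d[1],d[0])
def tang(a,f0):
    f=np.array(read_wrist_force())-f0; return f@[-np.sin(a),np.cos(a),0], f@[np.cos(a),np.sin(a),0], f[2]
E
python3 - <<'E'
from h import *
c=np.array([.5285,-.3305]); a=np.arctan2(*(c-AX)[::-1])
grip(.7,40); y=go([*c,.19],MY-.35); r=rot(y); print("q",np.round(read_joint_positions(),2))
c1=AX+RC*np.array([np.cos(a),np.sin(a)])
wait(.2); f0=np.array(read_wrist_force()); np.save("f0.npy",f0)
print(movel([*c,.107],r,v=.06,contact_N=6)); grip(0,40); print("w",read_grip_width(),read_eef_pos(),np.round(np.array(read_wrist_force())-f0,1))
for k in range(6):
    a+=np.radians(15); hit=movel([*(AX+RC*np.array([np.cos(a),np.sin(a)])),.107],r,v=.06,contact_N=20)
    print(round(a,3),hit,round(ang(),3),np.round(tang(a,f0),1),np.round(np.hypot(*(np.array(read_eef_pos())[:2]-AX)),4))
S=capture("scene"); cv2.imwrite("pics/w.png",cv2.resize(S[120:230,150:280,::-1],None,fx=4,fy=4)); print(read_t(),read_grip_width())
E
```

```text
q [-0.18  0.65  1.01  1.71 -0.6   1.13  1.98]
False
w 0.21650091901922494 [ 0.52866336 -0.33026791  0.10700112] [0.7 1.2 0.6]
0.967 False 0.966 [-0.7  5.3 -0.1] 0.0532
1.229 False 1.231 [-0.5  4.8  2. ] 0.053
1.491 False 1.497 [-0.3  6.2  3.9] 0.0527
1.753 False 1.765 [0.5 4.4 4.8] 0.0523
2.015 False 2.027 [0.6 3.2 3.2] 0.052
2.276 False 2.288 [ 0.3  0.6 -0.6] 0.0516
54.4083 0.22253864981942062
```

View pics/w.png

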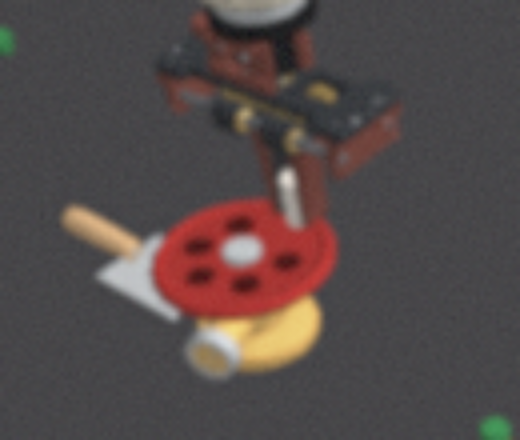

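The crank is held between the fingers and the wheel turns with it. I'll continue to the stop.

```bash
python3 - <<'E'
from h import *
f0=np.load("f0.npy"); r=read_tool_rot(); a=ang()%(2*np.pi); log=[]
print("start",a)
for k in range(60):
    a+=np.radians(12); hit=movel([*(AX+RC*np.array([np.cos(a),np.sin(a)])),.107],r,v=.06,contact_N=16)
    m=ang(); lag=(a-m+np.pi)%(2*np.pi)-np.pi; t=tang(a,f0); log.append((a,lag,*t))
    if hit or lag>.1 or t[0]<-9: print("STOP?",hit,k,a,lag,np.round(t,1)); break
for l in log[::6]+log[-5:]: print(np.round(l,3))
print(read_t(),read_grip_width(),read_eef_pos(),np.round(read_joint_positions(),2))
E
```

```text
start 2.2884425893301
STOP? True 59 14.854813203689258 0.17679545971367716 [-1.9 -0.1  3.3]
[ 2.498 -0.006 -0.4   -2.612 -2.179]
[ 3.755  0.008  0.419 -3.972  0.537]
[ 5.011e+00  1.200e-02 -2.000e-03 -3.464e+00  3.874e+00]
[ 6.268 -0.013 -2.221  5.798 -3.083]
[ 7.524 -0.01  -1.113  5.153  2.799]
[ 8.781 -0.009  0.518 -2.711 -2.05 ]
[ 1.0038e+01  8.0000e-03 -5.7000e-02 -6.0480e+00  1.3130e+00]
[11.294  0.012 -0.712 -4.178  3.958]
[12.551 -0.013 -2.017  5.677 -1.964]
[ 1.3808e+01 -1.0000e-02 -4.0000e-03  5.5300e+00  3.4430e+00]
[ 1.4017e+01 -1.1000e-02 -1.8300e-01  5.2670e+00  3.7080e+00]
[ 1.4226e+01 -1.2000e-02  5.1100e-01  4.3880e+00  4.5780e+00]
[ 1.4436e+01 -1.2000e-02 -2.9400e-01  3.8450e+00  4.5000e+00]
[ 1.4645e+01 -1.1000e-02  3.5400e-01  2.2490e+00  2.8440e+00]
[14.855  0.177 -1.853 -0.068  3.339]
74.2917 0.21812675185145536 [ 0.46127797 -0.32050679  0.10693421] [-0.14  0.64  0.95  1.93 -0.67  0.92  2.12]
```

```bash
python3 - <<'E'
from h import *
f0=np.load("f0.npy"); r=read_tool_rot()
P=lambda a:[*(AX+RC*np.array([np.cos(a),np.sin(a)])),.107]
for k in range(2):
    m=ang(); hit=movel(P(m+.12),r,v=.03,contact_N=14); s=ang(); print("push",round(m,4),hit,"stop",round(s,4),np.round(tang(s,f0),1))
b=s-np.pi/2
for a in np.linspace(s,b,9)[1:]: 
    movel(P(a),r,v=.05); m=ang()
print("backed",round(s-m,4))
movel(P(b),r,v=.02); wait(.3); print(round(s-ang(),4),np.round(tang(b,f0),1),read_grip_width())
grip(.7,40); p=read_eef_pos(); movel([p[0],p[1],.2],r,v=.1); go([.40,-.12,.3],MY)
T=capture("top"); cv2.imwrite("pics/e.png",cv2.resize(T[120:310,130:480,::-1],None,fx=2.2,fy=2.2)); print(read_t(),capsnow())
E
```

```text
push 2.1116 True stop 2.1126 [-1.9 -1.2  3.4]
push 2.1126 True stop 2.1134 [-1.8 -1.   3. ]
backed 1.5712
1.571 [0.3 5.5 2.5] 0.2221536327457189
81.0833 [(array([0.59932887, 0.15165158]), 125), (array([0.59607643, 0.22630269]), 130), (array([0.59288858, 0.30229937]), 136)]
```

View pics/e.png

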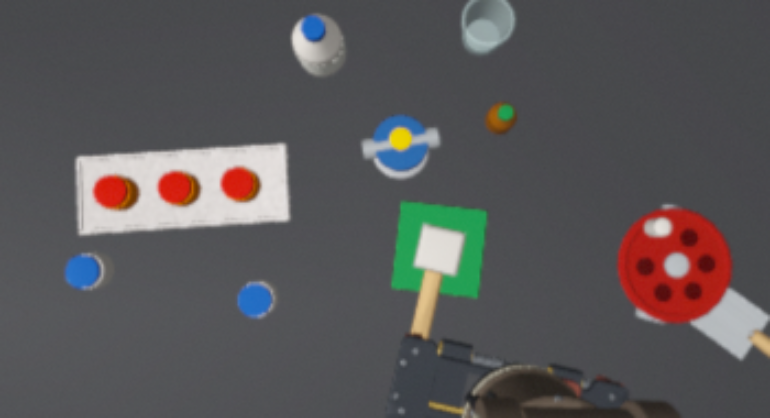

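All three red jars are in the tray, the mallet's head is on the pad, the pin is up and nothing has fallen. The crank, at crop (659,227), sits where the quarter turn should leave it. Handing in.

```bash
python3 -c "
from h import *
print(hand_in())"
```

```text
the job is handed in; nothing more can be done
None
```

I handed the job in at about 81 s: trap drained with two knocks, mallet head back on the pad, valve opened to the stop and backed off a quarter turn, and all three red-capped jars standing in the tray with nothing knocked over.

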